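Unlatch the hold-down bar of the cassette dock and hold it up

TASK

On the counter an instrument cassette is clamped in its dock by a hinged hold-down bar, whose near end is hitched on a ball post and locked by a spring latch. Take the latch by its upright tab, pull it sideways (square to the bar, to the left as seen from the robot) until you feel it come up against its stop, and only then lift the bar off the ball, keeping the rest of the counter and the cassette undisturbed. Finish while holding the bar raised, its near end at least 12 cm above where it sat, so that a colleague can take the cassette: do not let go.

Things in the scene. Friction and masses are not known exactly. Their poses are not given: they have to be found in the camera images.
- dock: Fixed aluminium dock, base plate 320 x 150 x 12 mm, origin at the centre of its underside, lying on the counter. Its x axis runs along the bar from the ball post (x = -120 mm, near the robot) to the hinge post (x = +120 mm); y is the dock's left seen from the robot, the way the latch is pulled; z up. It stands anywhere within about 20 cm and is yawed up to 0.6 rad.
- ball (a point): Centre of the 28 mm steel ball on the dock's near post, 66 mm above the counter; it does not move.
- hinge (a point): Point on the bar's hinge axis, at dock x = +120 mm, 65 mm above the counter; the axis is level and parallel to the dock's y.
- bar (a joint): Angle of the hold-down bar, rad: 0 level and hitched on the ball, growing as its near end rises about the hinge; end stop 1.0. The near end is 240 mm from the hinge: 0.52 rad raises it 12 cm. Let go, it falls shut by its weight (2 to 6 N at the latch). With the latch in, it cannot rise more than a few mm.
- beam: The hold-down bar (steel, 30 mm wide, 14 mm thick, 240 mm long) with its coupler (50 x 46 mm, roof 87 mm above the counter when down) and the latch it carries. Origin on the hinge axis, x axis along the bar away from the ball, y as the dock's y; it turns with the bar.
- latch (a joint): Travel of the brass slide latch on the coupler in m, along the dock's +y: 0 locked, 0.014 at its hard stop. The fork clears the ball from about 0.009. The spring pulls it back with 5 N at rest and 10 N at the stop.
- tab_grip (a point): Grip point on the latch's upright brass tab (26 mm along x, 14 mm thick along y, 52 mm tall; grip it from above across the 14 mm). On the tab's centre plane, 15 mm below its top, 37 mm above the slide plate; with the bar down and latched 130 mm above the counter, over the ball, 240 mm before and 65 mm above the hinge axis. It rides and turns with the bar; it can pivot between upright fingers.
- cassette: Steel instrument cassette 135 x 100 x 34 mm lying on the dock's plate under the bar, origin at the centre of its underside. Leave it.
- tin: Low open steel tin 90 x 60 x 20 mm beside the dock's left, origin at the centre of its underside. Bystander.
- dropper: Small amber dropper bottle, 32 mm in diameter, 85 mm tall, beside the dock's right, origin under its centre. Bystander.
- cotton_jar: White jar with steel lid, 104 mm in diameter, 150 mm tall, origin under its centre. Bystander.
- soap: Green soap bottle, 64 mm in diameter, 180 mm tall, origin under its centre. Bystander.
- cup_stand: Black ribbed cylinder, 72 mm in diameter, 130 mm tall, origin under its centre. Bystander.
- tape_dispenser: Black tape dispenser 140 x 55 x 77 mm, origin under its centre. Bystander.
- tweezers: Flat steel tweezers 115 x 12 x 7 mm lying near the robot at the front right of the dock, origin under their centre. Bystander.
There are look-alikes about, which are no part of the job. What is shaped like the cassette but brown or red is not meant.

How it is judged:
By the outcome, as a careful person would: the job done as asked, in the order asked, and still so for the second after the job is handed in, while the arm keeps its last pose, push and grip.
It also fails if it takes over 42 s, if anything falls off the work surface, if the arm or the gripper's body presses on something with over 40 N, if the wrist force passes 120 N, or if a joint passes its speed limit or range.

ROBOT

A 7-joint arm with a two-finger parallel gripper is mounted at the origin on the work surface. World frame = base frame: x ahead of the robot, y to its left, z up, the work surface at z = 0. Lengths are in m, angles in rad, forces in N, time in s.
With the tool pointing down it reaches from about 0.425 to 1.025 m from the base axis. Payload 9.4 kg.
Tool frame: the origin (TCP) lies midway between the tips of the shut fingers; the grasp point (between the pads) lies 19 mm behind it; z points along the fingers, y is the line along which they close (so a half turn about z gives the same grasp; the last joint's range is limited). The gripper opens to 85 mm and grips with 20 to 120 N. Pads are 22 mm wide; open, the fingers measure 114 mm over their backs; the gripper's body (76 mm by 85 mm) begins 54 mm behind the grasp point. The pads swing forward as they close: fully open they stand 13 mm farther back than shut.
Start: joints at [-1.281, 0.599, -0.003, 1.599, 0.002, 0.943, -0.08], TCP at [0.26, 0.677, 0.231] pointing down, gripper open.
Joint ranges: [-2.57, 2.57], [-0.35, 1.97], [-1.29, 1.29], [0.11, 2.56], [-1.05, 4.19], [0.11, 1.86], [-2.63, 2.63]. Speed limits (rad/s): [2.22, 2.22, 3.01, 3.01, 3.14, 3.14, 3.14].

INTERFACE

Orientations are given as [roll, pitch, yaw] about the fixed x, y, z axes, in that order (R = Rz(yaw) Ry(pitch) Rx(roll)).
In Python, from bench import telemetry, optics, job, look_for, silhouettes gives the robot as it stands.
- The arm moves only by the tool servo_tool, never from a script. Its argument "rows" is a list of rows, each an object with "dp": the shift along the tool's x, y, z in cm, a list of three; "twist": the turn, a rotation vector about the tool's x, y, z in rad, a list of three; "jaw": the finger opening in cm, from 0 to 8.54. In form: [{"dp": [dx, dy, dz], "twist": [rx, ry, rz], "jaw": jaw}, ...]. A call has 1 to 12 rows; each row shifts and turns the commanded pose from where the row before left it, along the tool's axes as they then stand; what a row does not reach is not made up. A row lasts 1/10 s, in which the tool goes at most 50 mm and 8.59 degrees, less where a joint would pass 70% of its speed; a pose out of reach is approached as far as the arm can. A call is refused whole if a number of a shift passes 5 or a number of a turn 0.15, either way. A call with a gripper value outside its range is refused whole. The fingers move at their own pace and stop on an object; "newtons" is the grip in N (left out, the last holds). Time passes only in rows, so rows that do not move let the fingers close. It gives the time, the measured TCP pose, the force, the opening and the grip force at its end, in the units of the state.
- telemetry.get_obs(): the state, without advancing time (a new reading comes with each control period).
- optics.capture(name): name is "side" or "top"; returns a dict with "img" (400x640x3 uint8, blue, green, red), "z_map" (400x640 float32, m along the optical axis (not along the pixel's ray), 0 where there is no reading), "fx", "fy", "cx", "cy" (pixels), "R" (3x3) and "t" (3): a world point X has camera coordinates R X + t. Camera axes: x right, y down, z forward; pixel columns grow to the right and rows downward; lengths in m; the calibration is good to about 2 mm. A picture is of the moment at which its call begins.
- job.close_job(): hands the job in; it is judged then, once.
Trained networks look in a picture, given as the dict that the camera call returned (one of the last four; its "shot" number tells which), for a name from the list of things; names that differ only in an ending like _2 or _b are one class to them, and where a whole thing is asked for, a point or a joint stands for the part that bears it (a point fixed in the world has none). Each returns a list of dicts, best first, with "conf" (0 to 1); they miss things now and then, are a little off and sometimes report something else, mostly with a low value. They report only what shows in the picture. A call takes as long as a camera call. They do not tell look-alikes from the thing itself.
- look_for(label, picture): "centre" ([row, column] as shares, 0 to 1, of the picture: columns of its width, rows of its height, amid what is visible of it).
- silhouettes(label, picture): "mask" (400x640 bool, what is visible of it) and "centre" ([row, column] as shares, 0 to 1, of the picture: columns of its width, rows of its height, amid what is visible of it).
The state is a dict: "clock": time; "qpos": joint angles; "joint_vel": joint speeds; "joint_torque": joint torques, N m; "tool_pos": TCP position; "tool_rot": TCP orientation; "ft_force": force on the tool from outside, world axes, zero at the start; "torque": the same for the moment, N m; "gripper_width": opening from 0.0 (shut) to 1.0 (fully open); "finger_force": force on a finger pad.
Only numpy, scipy, OpenCV 4.12 (cv2) and the standard library are available. Lean on these libraries where they do the work, as an engineer would, in place of code of your own. Each camera call takes 0.05 s, during which the arm holds its last target. There are 200 camera calls.

## Working session

There is one attempt and no reset: what is moved stays moved. The work goes in short steps, Python scripts to look and compute and a tool call to move; the robot and the scene stay as the last step left them, time stands still between calls to the robot, and variables do not carry over. Pictures are saved under pics/ and viewed, at most 10 in all, crops included, and the job is handed in when it is done.

Besides the shell and the picture viewer there is one more tool, called after ">>>" as name(argument=value, ...), one argument or row to a line, values as JSON. servo_tool: Moves the arm, as the interface text tells. Its arguments: {"type":"object","properties":{"rows":{"type":"array"},"newtons":{"type":"number"}},"required":["rows"]}

```bash
mkdir -p pics; cat > h.py <<'E'
import numpy as np, cv2
from bench import telemetry, optics, job, look_for, silhouettes
def world(c,mask):
    v,u=np.nonzero(mask&(c["z_map"]>0)); z=c["z_map"][v,u]
    P=np.c_[(u-c["cx"])*z/c["fx"],(v-c["cy"])*z/c["fy"],z]
    return (P-c["t"])@np.asarray(c["R"])
E
python3 - <<'E'
from h import *
o=telemetry.get_obs();print({k:np.round(v,3) for k,v in o.items()})
ims=[]
for n in("side","top"):
    c=optics.capture(n);ims.append(c["img"]);print(n,c["fx"],-np.array(c["R"]).T@c["t"])
    for l in("dock","beam","latch","tab_grip","cassette","tin","dropper","tweezers"):
        for d in silhouettes(l,c)[:2]:
            P=world(c,d["mask"]); 
            if len(P): print(l,round(d["conf"],2),np.round(np.array(d["centre"])*[400,640]),d["mask"].sum(),np.round(np.median(P,0),3),np.round(np.percentile(P,[2,98],axis=0),3).tolist())
    cv2.imwrite(f"pics/{n}0.png",c["img"])
E
```

```text
{'clock': np.float64(0.0), 'qpos': array([-1.281,  0.6  , -0.003,  1.6  ,  0.002,  0.943, -0.08 ]), 'joint_vel': array([-0.001,  0.002, -0.   ,  0.   , -0.   , -0.   , -0.   ]), 'joint_torque': array([-0.0000e+00, -7.7646e+01,  1.5640e+00, -2.5801e+01,  1.2000e-02,
        9.0000e-03,  0.0000e+00]), 'tool_pos': array([0.26 , 0.676, 0.23 ]), 'tool_rot': array([-3.14 ,  0.   ,  2.775]), 'ft_force': array([-0.109,  0.452,  0.145]), 'torque': array([ 0.012,  0.01 , -0.031]), 'finger_force': np.float64(0.0), 'gripper_width': np.float64(1.001)}
side 370.91466375444827 [-0.05165073 -0.51271536  0.76754581]
dock 0.59 [207. 309.] 557 [0.494 0.081 0.014] [[0.446, 0.042, 0.005], [0.543, 0.121, 0.024]]
dock 0.57 [215. 363.] 3612 [ 0.543 -0.059  0.016] [[0.449, -0.14, 0.006], [0.76, 0.066, 0.13]]
beam 0.57 [207. 359.] 1136 [ 0.535 -0.058  0.081] [[0.469, -0.101, 0.055], [0.7, 0.005, 0.147]]
latch 0.6 [213. 351.] 331 [ 0.491 -0.077  0.097] [[0.475, -0.103, 0.054], [0.516, -0.041, 0.148]]
cassette 0.93 [376. 324.] 3057 [ 0.18  -0.3    0.036] [[0.13, -0.374, 0.011], [0.229, -0.244, 0.039]]
cassette 
[... 1123 characters left out ...]
63, 0.078]]
cassette 0.95 [145. 252.] 1217 [0.655 0.231 0.033] [[0.596, 0.162, 0.003], [0.716, 0.3, 0.041]]
cassette 0.94 [284. 409.] 1279 [ 0.174 -0.306  0.034] [[0.118, -0.373, 0.003], [0.228, -0.24, 0.041]]
tin 0.79 [193. 294.] 476 [0.493 0.084 0.01 ] [[0.448, 0.049, -0.002], [0.54, 0.121, 0.023]]
tin 0.34 [201. 436.] 595 [ 0.449 -0.386  0.127] [[0.417, -0.428, 0.001], [0.482, -0.362, 0.136]]
dropper 0.45 [161. 328.] 1089 [ 0.584 -0.039  0.077] [[0.472, -0.098, 0.013], [0.724, 0.019, 0.144]]
dropper 0.42 [150. 359.] 79 [ 0.625 -0.144  0.058] [[0.614, -0.158, 0.019], [0.639, -0.132, 0.089]]
tweezers 0.63 [159. 326.] 3359 [ 0.605 -0.03   0.015] [[0.451, -0.132, 0.002], [0.76, 0.072, 0.097]]
```

```bash
python3 - <<'E'
from h import *
for n in("side","top"):
    c=optics.capture(n); m=np.ones((400,640),bool); P=world(c,m)
    s=(abs(P[:,0]-.5)<.06)&(abs(P[:,1]+.07)<.07)
    for lo,hi in((.105,.125),(.125,.141),(.141,.16)):
        Q=P[s&(P[:,2]>lo)&(P[:,2]<hi)]
        if len(Q): print(n,lo,len(Q),np.round(Q.mean(0),4),np.round(np.ptp(Q,axis=0),3), np.round(Q.min(0),3),np.round(Q.max(0),3))
    Q=P[s&(P[:,2]>.13)&(P[:,2]<.16)]
    if n=='top': print(cv2.minAreaRect((Q[:,:2]*1000).astype(np.float32)))
    b=(P[:,2]>.066)&(P[:,2]<.08)&(P[:,0]>.5)&(P[:,0]<.68)&(abs(P[:,1]+.04)<.09)
    B=P[b]; e=np.linalg.svd(B[:,:2]-B[:,:2].mean(0),full_matrices=False)[2][0]
    print("bar",len(B),B.mean(0).round(4),np.arctan2(e[1],e[0])%np.pi)
    d=(P[:,2]>.008)&(P[:,2]<.017)&(abs(P[:,0]-.6)<.18)&(abs(P[:,1]+.03)<.14)
    print("plate",cv2.minAreaRect((P[d][:,:2]*1000).astype(np.float32)))
    crop=c["img"][90:290,220:480] if n=="top" else c["img"][120:330,250:500]
    cv2.imwrite(f"pics/{n}c.png",cv2.resize(crop,None,fx=2.8,fy=2.8,interpolation=cv2.INTER_CUBIC))
E
```

```text
side 0.105 44 [ 0.4903 -0.0779  0.1151] [0.026 0.012 0.019] [ 0.483 -0.083  0.105] [ 0.508 -0.071  0.124]
side 0.125 35 [ 0.4903 -0.0775  0.1328] [0.026 0.013 0.014] [ 0.482 -0.083  0.126] [ 0.508 -0.07   0.14 ]
side 0.141 49 [ 0.4938 -0.0747  0.1463] [0.027 0.016 0.008] [ 0.482 -0.082  0.141] [ 0.509 -0.066  0.15 ]
bar 251 [ 0.607  -0.0375  0.0764] 0.3911603907560304
plate ((603.6886596679688, -29.936676025390625), (270.22564697265625, 351.63555908203125), 87.5241928100586)
top 0.105 6 [ 0.4888 -0.0723  0.1148] [0.031 0.03  0.017] [ 0.481 -0.093  0.105] [ 0.512 -0.063  0.123]
top 0.125 12 [ 0.4927 -0.071   0.1366] [0.019 0.017 0.013] [ 0.482 -0.079  0.128] [ 0.502 -0.062  0.141]
top 0.141 25 [ 0.4931 -0.07    0.1447] [0.023 0.016 0.008] [ 0.482 -0.078  0.141] [ 0.504 -0.062  0.15 ]
((493.5452575683594, -70.6748046875), (24.193626403808594, 13.503922462463379), 19.024211883544922)
bar 408 [ 0.6001 -0.0309  0.0751] 0.3625338524832129
plate ((602.7943725585938, -28.770278930664062), (272.61932373046875, 358.6309509277344), 88.76490020751953)
```

View pics/top0.png

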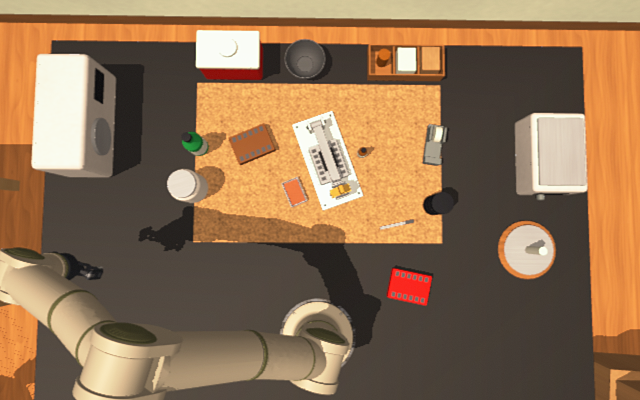

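View pics/sidec.png

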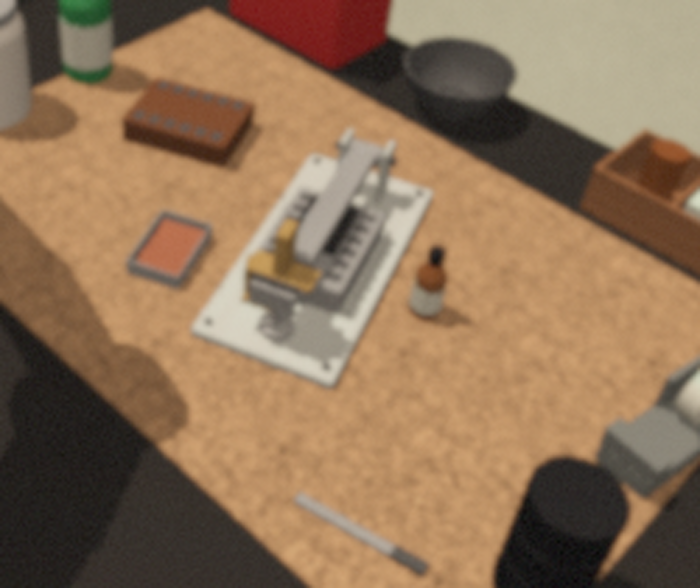

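View pics/topc.png

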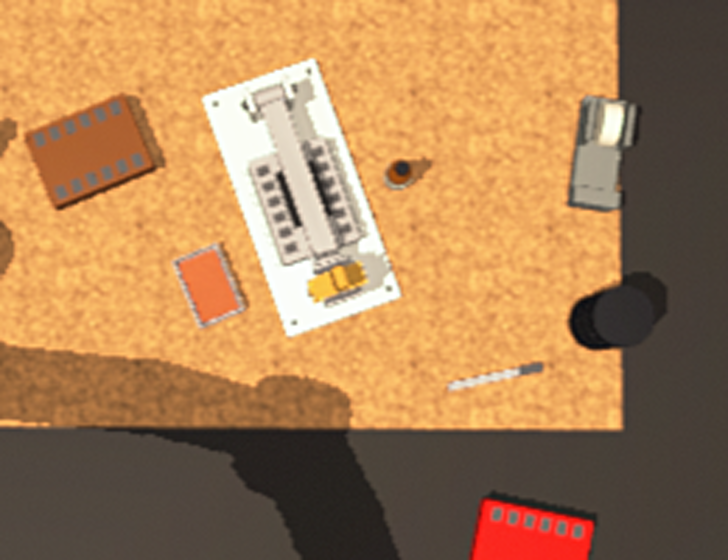

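The tab stands at top-crop (345,278), the dock is yawed about 0.35 rad, and the tin is to its left at (208,285). I'll fit the dock outline for yaw and the ball position.

```bash
python3 - <<'E'
from h import *
for n in("side","top"):
    c=optics.capture(n); im=c["img"].astype(int); z=c["z_map"]
    v,u=np.mgrid[:400,:640]
    R=np.array(c["R"]);o=-R.T@c["t"]
    D=np.stack([(u-c["cx"])/c["fx"],(v-c["cy"])/c["fy"],np.ones_like(u,float)],-1)@R
    X=o+D*((.012-o[2])/D[...,2])[...,None]      # on plate plane
    W=o+D*z[...,None]
    near=(abs(X[...,0]-.6)<.2)&(abs(X[...,1]+.03)<.14)
    m=near&(im.max(-1)-im.min(-1)<45)&(im.min(-1)>110)&(abs(W[...,2]-.012)<.008)
    m=cv2.morphologyEx(m.astype(np.uint8),cv2.MORPH_OPEN,np.ones((3,3)))
    k,l,st,_=cv2.connectedComponentsWithStats(m); i=1+st[1:,4].argmax()
    r=cv2.minAreaRect((X[l==i][:,:2]*1000).astype(np.float32)); print(n,st[i],r)
    a=np.deg2rad(r[2]); a=a if a<.8 else a-np.pi/2
    ctr=np.array(r[0])/1000; f=np.array([np.cos(a),np.sin(a)])
    print("yaw",a,"ball",ctr-.12*f,"hinge",ctr+.12*f)
    # tab, in dock axes
    s=(abs(W[...,0]-.5)<.06)&(abs(W[...,1]+.07)<.06)&(W[...,2]>.105)&(W[...,2]<.16)
    Q=W[s]; q=Q[:,:2]-ctr; g=np.c_[q@f,q@[-f[1],f[0]],Q[:,2]]
    print("tab in dock",np.round(np.percentile(g,[3,50,97],axis=0),4).tolist())
E
```

```text
side [ 319  181   85   77 1721] ((607.998046875, -31.995018005371094), (327.9349060058594, 151.58619689941406), 20.093276977539062)
yaw 0.35069384077323135 ball [ 0.4953019  -0.07322096] hinge [0.7206942  0.00923092]
tab in dock [[-0.1326, -0.0067, 0.1073], [-0.1281, -0.003, 0.1341], [-0.1095, 0.0057, 0.1483]]
top [ 297  118   65   92 1217] ((605.3651123046875, -30.49603271484375), (318.0655212402344, 149.27359008789062), 20.1379337310791)
yaw 0.35147324815575665 ball [ 0.49270113 -0.0718098 ] hinge [0.71802909 0.01081773]
tab in dock [[-0.1311, -0.0053, 0.1124], [-0.12, 0.0019, 0.1428], [-0.1082, 0.0077, 0.1503]]
```

>>> servo_tool(
  rows=[
    {"dp": [-2.4,-3.1,-0.5],"twist": [0,0,0],"jaw": 5},
    {"dp": [-2.4,-3.1,-0.5],"twist": [0,0,0],"jaw": 5},
    {"dp": [-2.4,-3.1,-0.5],"twist": [0,0,0],"jaw": 5},
    {"dp": [-2.4,-3.1,-0.5],"twist": [0,0,0],"jaw": 5},
    {"dp": [-2.4,-3.1,-0.5],"twist": [0,0,0],"jaw": 5},
    {"dp": [-2.4,-3.1,-0.5],"twist": [0,0,0],"jaw": 5},
    {"dp": [-2.4,-3.1,-0.5],"twist": [0,0,0],"jaw": 5},
    {"dp": [-2.4,-3.1,-0.5],"twist": [0,0,0],"jaw": 5},
    {"dp": [-2.4,-3.1,0],"twist": [0,0,0],"jaw": 5},
    {"dp": [-2.4,-3.1,0],"twist": [0,0,0],"jaw": 5},
  ],
)

```text
clock: 2.1
tool_pos: [0.3733, 0.2999, 0.2718]
tool_rot: [3.141, 0.001, 2.775]
ft_force: [0.5, 0.1, 0.1]
gripper_width: 0.583
finger_force: 0.0
```

>>> servo_tool(
  rows=[
    {"dp": [-2.4,-3.1,0],"twist": [0,0,0],"jaw": 5},
    {"dp": [-2.4,-3.1,0],"twist": [0,0,0],"jaw": 5},
    {"dp": [-2.4,-3.1,0],"twist": [0,0,0],"jaw": 5},
    {"dp": [-2.4,-3.1,0],"twist": [0,0,0],"jaw": 5},
    {"dp": [-2.4,-3.1,0],"twist": [0,0,0],"jaw": 5},
    {"dp": [-2.4,-3.1,0],"twist": [0,0,0],"jaw": 5},
    {"dp": [-2.4,-3.1,0],"twist": [0,0,0],"jaw": 5},
    {"dp": [-2.4,-3.1,0],"twist": [0,0,0],"jaw": 5},
  ],
)

```text
clock: 2.9
tool_pos: [0.4635, -0.0006, 0.2716]
tool_rot: [3.141, 0.001, 2.775]
ft_force: [0.6, -0.2, -0.2]
gripper_width: 0.585
finger_force: 0.0
```

>>> servo_tool(
  rows=[
    {"dp": [0,0,0],"twist": [0,0,0.14],"jaw": 5},
    {"dp": [0,0,0],"twist": [0,0,0.14],"jaw": 5},
    {"dp": [0,0,0],"twist": [0,0,0.14],"jaw": 5},
    {"dp": [0,0,0],"twist": [0,0,0.14],"jaw": 5},
    {"dp": [0,0,0],"twist": [0,0,0.14],"jaw": 5},
    {"dp": [0,0,0],"twist": [0,0,0.14],"jaw": 5},
    {"dp": [0,0,0],"twist": [0,0,0.14],"jaw": 5},
    {"dp": [0,0,0],"twist": [0,0,0.14],"jaw": 5},
    {"dp": [0,0,0],"twist": [0,0,0.14],"jaw": 5},
    {"dp": [0,0,0],"twist": [0,0,0.14],"jaw": 5},
    {"dp": [0,0,0],"twist": [0,0,0.14],"jaw": 5},
    {"dp": [0,0,0],"twist": [0,0,0.14],"jaw": 5},
  ],
)

```text
clock: 4.1
tool_pos: [0.4632, 0.001, 0.2715]
tool_rot: [3.141, -0.0, 1.089]
ft_force: [0.0, 0.1, 0.4]
gripper_width: 0.589
finger_force: 0.0
```

>>> servo_tool(
  rows=[
    {"dp": [0,0,0],"twist": [0,0,0.148],"jaw": 5},
    {"dp": [0,0,0],"twist": [0,0,0.148],"jaw": 5},
    {"dp": [0,0,0],"twist": [0,0,0.148],"jaw": 5},
    {"dp": [0,0,0],"twist": [0,0,0.148],"jaw": 5},
    {"dp": [0,0,0],"twist": [0,0,0.148],"jaw": 5},
    {"dp": [0.1,2.6,0],"twist": [0,0,0],"jaw": 5},
    {"dp": [0.1,2.6,0],"twist": [0,0,0],"jaw": 5},
    {"dp": [0.2,2.7,0],"twist": [0,0,0],"jaw": 5},
    {"dp": [0,0,2],"twist": [0,0,0],"jaw": 5},
    {"dp": [0,0,2],"twist": [0,0,0],"jaw": 5},
    {"dp": [0,0,2],"twist": [0,0,0],"jaw": 5},
    {"dp": [0,0,0],"twist": [0,0,0],"jaw": 5},
  ],
)

```text
clock: 5.3
tool_pos: [0.4933, -0.0715, 0.2097]
tool_rot: [-3.141, 0.003, 0.355]
ft_force: [0.5, 0.9, 0.7]
gripper_width: 0.586
finger_force: 0.0
```

```bash
python3 - <<'E'
from h import *
o=telemetry.get_obs();print(o["tool_pos"],o["tool_rot"],o["qpos"].round(2) if hasattr(o["qpos"],"round") else o["qpos"])
c=optics.capture("side")
cv2.imwrite("pics/side1.png",cv2.resize(c["img"][90:260,260:440],None,fx=3.5,fy=3.5,interpolation=cv2.INTER_CUBIC))
E
```

```text
[ 0.49329002 -0.07150882  0.20966573] [-3.14050539  0.00315604  0.35474105] [-0.45  0.43  0.66  2.16 -0.41  0.69 -0.72]
```

View pics/side1.png

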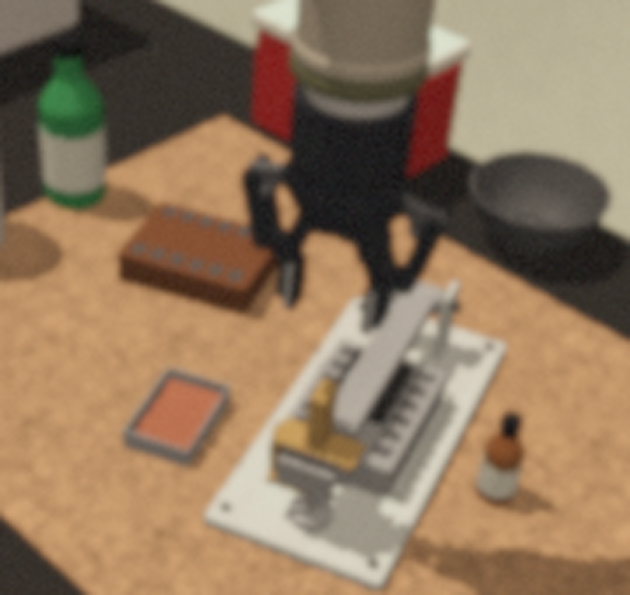

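The open fingers straddle the tab (fingers at (288,290) and (375,315), tab at (320,415)). I'll descend and close.

>>> servo_tool(
  rows=[
    {"dp": [0,0,2],"twist": [0,0,0],"jaw": 5},
    {"dp": [0,0,2],"twist": [0,0,0],"jaw": 5},
    {"dp": [0,0,2],"twist": [0,0,0],"jaw": 5},
    {"dp": [0,0,1.5],"twist": [0,0,0],"jaw": 5},
    {"dp": [0,0,1.2],"twist": [0,0,0],"jaw": 5},
    {"dp": [0,0,1],"twist": [0,0,0],"jaw": 5},
    {"dp": [0,0,0],"twist": [0,0,0],"jaw": 5},
  ],
  newtons=30,
)

```text
clock: 6.05
tool_pos: [0.4943, -0.0717, 0.1139]
tool_rot: [-3.141, 0.0, 0.355]
ft_force: [-0.2, -1.0, -0.5]
gripper_width: 0.586
finger_force: 0.0
```

```bash
python3 - <<'E'
from h import *
o=telemetry.get_obs();print(o["tool_pos"],o["tool_rot"],o["ft_force"])
c=optics.capture("side")
cv2.imwrite("pics/side2.png",cv2.resize(c["img"][130:250,290:420],None,fx=4.5,fy=4.5,interpolation=cv2.INTER_CUBIC))
E
```

```text
[ 0.49434969 -0.07166839  0.11386749] [-3.14126560e+00  4.83789088e-04  3.54868343e-01] [-0.1859993  -0.96837601 -0.5469285 ]
```

View pics/side2.png

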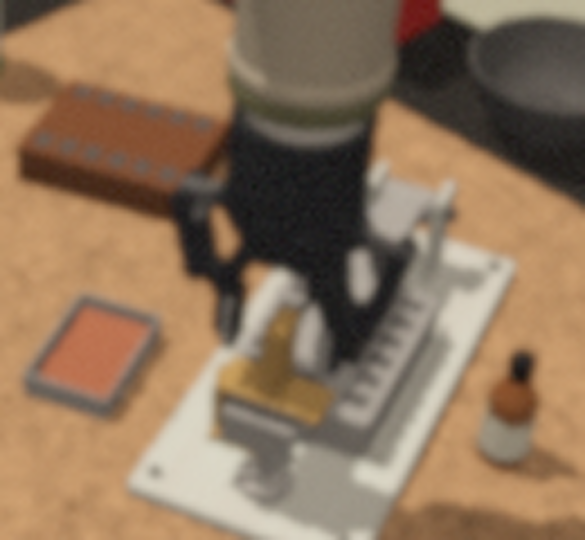

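The fingers, at (230,310) and (345,340), straddle the tab at (283,340) about evenly. Closing.

>>> servo_tool(
  rows=[
    {"dp": [0,0,0],"twist": [0,0,0],"jaw": 0},
    {"dp": [0,0,0],"twist": [0,0,0],"jaw": 0},
    {"dp": [0,0,0],"twist": [0,0,0],"jaw": 0},
    {"dp": [0,0,0],"twist": [0,0,0],"jaw": 0},
    {"dp": [0,0,0],"twist": [0,0,0],"jaw": 0},
    {"dp": [0,0,0],"twist": [0,0,0],"jaw": 0},
    {"dp": [0,0,0],"twist": [0,0,0],"jaw": 0},
    {"dp": [0,0,0],"twist": [0,0,0],"jaw": 0},
  ],
  newtons=40,
)

```text
clock: 6.9
tool_pos: [0.4948, -0.0719, 0.1149]
tool_rot: [3.141, -0.001, 0.354]
ft_force: [-0.5, 0.2, 7.2]
gripper_width: 0.159
finger_force: 41.8
```

Gripped: 13.6 mm opening, matching the tab's 14 mm. Now I'll pull left (tool −y).

>>> servo_tool(
  rows=[
    {"dp": [0,-0.2,0],"twist": [0,0,0],"jaw": 0},
    {"dp": [0,-0.2,0],"twist": [0,0,0],"jaw": 0},
    {"dp": [0,-0.2,0],"twist": [0,0,0],"jaw": 0},
    {"dp": [0,-0.2,0],"twist": [0,0,0],"jaw": 0},
    {"dp": [0,0,0],"twist": [0,0,0],"jaw": 0},
    {"dp": [0,0,0],"twist": [0,0,0],"jaw": 0},
  ],
)

```text
clock: 7.5
tool_pos: [0.4926, -0.0659, 0.1149]
tool_rot: [3.138, -0.002, 0.353]
ft_force: [0.9, -6.5, 5.4]
gripper_width: 0.156
finger_force: 41.5
```

>>> servo_tool(
  rows=[
    {"dp": [0,-0.2,0],"twist": [0,0,0],"jaw": 0},
    {"dp": [0,-0.2,0],"twist": [0,0,0],"jaw": 0},
    {"dp": [0,0,0],"twist": [0,0,0],"jaw": 0},
    {"dp": [0,0,0],"twist": [0,0,0],"jaw": 0},
  ],
)

```text
clock: 7.9
tool_pos: [0.4914, -0.0625, 0.1149]
tool_rot: [3.138, -0.002, 0.353]
ft_force: [1.1, -8.6, 3.5]
gripper_width: 0.154
finger_force: 41.5
```

>>> servo_tool(
  rows=[
    {"dp": [0,-0.2,0],"twist": [0,0,0],"jaw": 0},
    {"dp": [0,-0.1,0],"twist": [0,0,0],"jaw": 0},
    {"dp": [0,0,0],"twist": [0,0,0],"jaw": 0},
    {"dp": [0,0,0],"twist": [0,0,0],"jaw": 0},
  ],
)

```text
clock: 8.3
tool_pos: [0.4904, -0.0599, 0.1149]
tool_rot: [3.137, -0.002, 0.353]
ft_force: [1.6, -8.6, 3.4]
gripper_width: 0.161
finger_force: 41.4
```

>>> servo_tool(
  rows=[
    {"dp": [0,-0.2,0],"twist": [0,0,0],"jaw": 0},
    {"dp": [0,0,0],"twist": [0,0,0],"jaw": 0},
    {"dp": [0,0,0],"twist": [0,0,0],"jaw": 0},
  ],
)

```text
clock: 8.6
tool_pos: [0.4899, -0.0584, 0.1149]
tool_rot: [3.137, -0.002, 0.353]
ft_force: [2.8, -10.2, 3.2]
gripper_width: 0.155
finger_force: 41.2
```

>>> servo_tool(
  rows=[
    {"dp": [0,-0.2,0],"twist": [0,0,0],"jaw": 0},
    {"dp": [0,0,0],"twist": [0,0,0],"jaw": 0},
    {"dp": [0,0,0],"twist": [0,0,0],"jaw": 0},
  ],
)

```text
clock: 8.9
tool_pos: [0.4898, -0.0582, 0.1149]
tool_rot: [3.134, -0.003, 0.351]
ft_force: [4.1, -16.9, -0.7]
gripper_width: 0.157
finger_force: 40.9
```

Stop felt: force jumped to 17 N with no further travel after 14.5 mm. Now I'll lift along the hinge arc.

>>> servo_tool(
  rows=[
    {"dp": [0.15,0,-0.6],"twist": [0,0,0],"jaw": 0},
    {"dp": [0.2,0,-0.6],"twist": [0,0,0],"jaw": 0},
    {"dp": [0.2,0,-0.6],"twist": [0,0,0],"jaw": 0},
    {"dp": [0.2,0,-0.6],"twist": [0,0,0],"jaw": 0},
    {"dp": [0,0,0],"twist": [0,0,0],"jaw": 0},
  ],
  newtons=50,
)

```text
clock: 9.4
tool_pos: [0.4974, -0.0554, 0.1392]
tool_rot: [3.134, -0.004, 0.352]
ft_force: [6.1, -15.5, -6.5]
gripper_width: 0.157
finger_force: 49.1
```

>>> servo_tool(
  rows=[
    {"dp": [0.5,0,-1.15],"twist": [0,0,0],"jaw": 0},
    {"dp": [0.5,0,-1.15],"twist": [0,0,0],"jaw": 0},
    {"dp": [0.6,0,-1.1],"twist": [0,0,0],"jaw": 0},
    {"dp": [0.6,0,-1.1],"twist": [0,0,0],"jaw": 0},
    {"dp": [0,0,0],"twist": [0,0,0],"jaw": 0},
  ],
)

```text
clock: 9.9
tool_pos: [0.5188, -0.0475, 0.1849]
tool_rot: [3.133, -0.005, 0.353]
ft_force: [9.3, -15.9, -8.4]
gripper_width: 0.153
finger_force: 49.1
```

```bash
python3 - <<'E'
from h import *
c=optics.capture("side")
cv2.imwrite("pics/side3.png",cv2.resize(c["img"][110:250,290:430],None,fx=4,fy=4,interpolation=cv2.INTER_CUBIC))
E
```

```text
(no output)
```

View pics/side3.png

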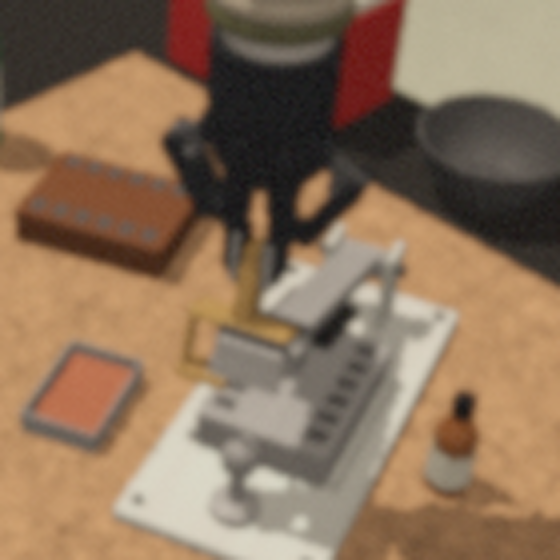

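The bar is off the ball post (235,460), the latch fork is pulled out at (190,345), and the cassette is in place at (290,420). I'll carry on up the arc.

>>> servo_tool(
  rows=[
    {"dp": [0.7,0,-1.0],"twist": [0,0,0],"jaw": 0},
    {"dp": [0.7,0,-1.0],"twist": [0,0,0],"jaw": 0},
    {"dp": [0.8,0,-0.95],"twist": [0,0,0],"jaw": 0},
    {"dp": [0.8,0,-0.95],"twist": [0,0,0],"jaw": 0},
    {"dp": [0,0,0],"twist": [0,0,0],"jaw": 0},
  ],
)

```text
clock: 10.45
tool_pos: [0.5466, -0.0373, 0.2236]
tool_rot: [3.133, -0.004, 0.353]
ft_force: [9.6, -16.4, -9.6]
gripper_width: 0.151
finger_force: 49.1
```

>>> servo_tool(
  rows=[
    {"dp": [0.9,0,-0.85],"twist": [0,0,0],"jaw": 0},
    {"dp": [0.9,0,-0.85],"twist": [0,0,0],"jaw": 0},
    {"dp": [0.95,0,-0.8],"twist": [0,0,0],"jaw": 0},
    {"dp": [0.95,0,-0.75],"twist": [0,0,0],"jaw": 0},
    {"dp": [0,0,0],"twist": [0,0,0],"jaw": 0},
    {"dp": [0,0,0],"twist": [0,0,0],"jaw": 0},
    {"dp": [0,0,0],"twist": [0,0,0],"jaw": 0},
  ],
)

```text
clock: 11.15
tool_pos: [0.5797, -0.0251, 0.2549]
tool_rot: [3.134, -0.002, 0.352]
ft_force: [8.7, -16.2, -9.5]
gripper_width: 0.153
finger_force: 49.0
```

```bash
python3 - <<'E'
from h import *
o=telemetry.get_obs();print(o["tool_pos"],o["ft_force"],o["torque"],o["finger_force"])
c=optics.capture("side")
for d in silhouettes("beam",c)[:1]:
    P=world(c,d["mask"]);f=np.array([np.cos(.351),np.sin(.351)])
    g=np.c_[(P[:,:2]-[.719,.010])@f,(P[:,:2]-[.719,.01])@[-f[1],f[0]],P[:,2]]
    s=(abs(g[:,1])<.012)&(g[:,0]>-.15)&(g[:,0]<0)&(g[:,2]>.04); print(s.sum(),d["conf"],np.arctan(-np.polyfit(g[s,0],g[s,2],1)[0]))
cv2.imwrite("pics/side4.png",cv2.resize(c["img"][90:250,290:450],None,fx=3.6,fy=3.6,interpolation=cv2.INTER_CUBIC))
E
```

```text
[ 0.57972425 -0.02512695  0.25493726] [  8.699971   -16.23046805  -9.45200326] [-3.31644769 -1.57613919  0.19696497] 48.965168595314026
36 0.56 1.2660381511702141
```

View pics/side4.png

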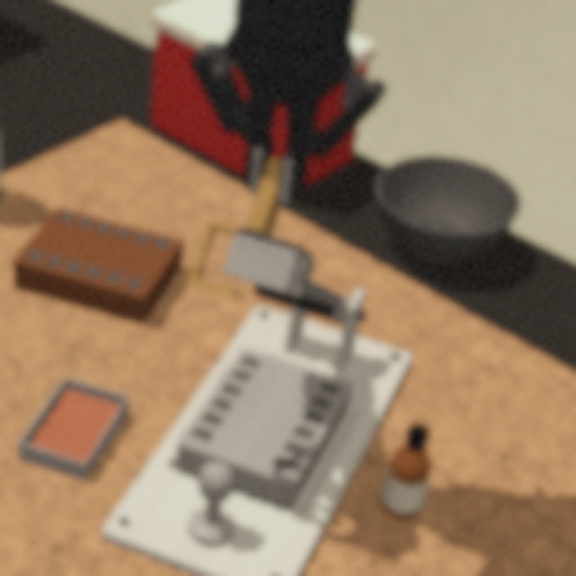

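The bar is held up at about 0.7 rad: the tool rose 140 mm, so the near end is about 15 cm up. The tab is still gripped at (268,190), and the cassette (250,420), tin and dropper are undisturbed. Handing in.

```bash
python3 -c "
from bench import job;print(job.close_job())"
```

```text
the job is handed in; nothing more can be done
None
```

I pulled the latch to its stop, then lifted the bar off the ball, and handed the job in with its near end held about 15 cm up (estimated from tool travel); the cassette and nearby items look undisturbed, but no verdict was returned.

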